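Hold an inspection mirror under a clamped board

TASK

Take the blue-handled inspection mirror by its handle from the tool tray and hold it below the little camera on the stand, with the glass about 14 cm in front of the lens in the middle of its view, angled so that the camera sees the orange mark on the underside of the green board in the middle of the glass. Finish holding it still there, in the gripper and touching nothing else. Do not knock or turn the stand, and leave the other tools in the tray and the paste pot where they are.

Things in the scene. Friction and masses are not known exactly. Their poses are not given: they have to be found in the camera images.
- grip (a point): centre of the inspection mirror's blue handle (110 x 16 mm, 18 mm high, flat-sided). x points along the handle to the glass, z out of the glass. At the start it lies level, glass up, 29 mm above the mat, in any of the tray's three lanes; the tray's two 20 mm high rubber bars carry the handle 39 mm either side of this point. About 90 g, balances about 25 mm toward the head
- glass (a point): centre of the reflecting face of the mirror, 150 mm from the grip centre along x and 3 mm along z, same axes: z is the normal out of the glass, x points away from the handle. The round head is 54 mm wide and 6 mm thick; the glass is 49 mm wide
- camera: small black camera cube (36 mm) on the stand's swivelling head, lens downward; origin at the front of the lens, z = viewing direction. It focuses at 140 mm, at a point on the swivel axis, 100 mm above the mat. That axis is level, along the camera's x, which points away from the robot to the post, 115 mm beyond the focus; the robot's side is open. Its lean differs each time
- mark (a point): orange dot, 12 mm wide, under the middle of the green circuit board (55 x 79 mm) clipped to the same swivelling head, lower than the camera and to its left seen from the robot. It too is 140 mm from the focus point, in the camera's y-z plane (-y side), and seen from there 60 degrees from the lens. The camera cannot see it directly
- midpoint (a point): point in empty air half-way between lens front and mark. With the glass at the focus point the mark shows in the middle of the glass when the normal (z of the glass) points at this point, 121 mm away and 30 degrees from the camera's axis toward the board; turning the handle about that normal changes nothing
- stand: the fixed stand: steel base 90 x 120 mm, 12 mm thick, aluminium post 127 mm high, swivelling grey head with camera and board. Origin on the mat straight below the focus point (the base begins 50 mm behind it), z up, x toward the post. The head is held by friction at its swivel: it keeps its angle unless pushed
- tray: fixed grey plastic tool tray 270 x 220 mm with a 10 mm rim and 9 mm high lane walls; origin under its centre, x along the lanes. Three lanes 70 mm apart; tools lie along x on two bars 20 mm high, their middles 50 mm toward -x from the tray's centre line
- mirror: the whole inspection mirror as a body, origin and axes as point grip
- brush_c (a point): middle of a small flux brush (127 x 16 x 9 mm), loose on the bars in another lane of the tray; bystander
- tweezers_c (a point): middle of steel tweezers (122 x 14 x 9 mm), loose on the bars in another lane of the tray; bystander
- paste_c (a point): middle of a white pot with a green lid, 36 mm wide and 28 mm high, loose on the mat between tray and stand; bystander
There are look-alikes about, which are no part of the job. There is more than one size of the mirror; the job needs the larger.

How it is judged:
By the outcome, as a careful person would: the job done as asked, in the order asked, and still so for the second after the job is handed in, while the arm keeps its last pose, push and grip.
It also fails if it takes over 48 s, if anything falls off the work surface, if the arm or the gripper's body presses on something with over 40 N, if the wrist force passes 120 N, or if a joint passes its speed limit or range.

ROBOT

A 7-joint arm with a two-finger parallel gripper is mounted at the origin on a cart in front of the work surface, level with it; the furniture and walls round the work are solid. World frame = base frame: x ahead of the robot, y to its left, z up, the work surface at z = 0. Lengths are in m, angles in rad, forces in N, time in s.
With the tool pointing down it reaches from about 0.425 to 0.825 m from the base axis. Payload 3.6 kg.
Tool frame: the origin (TCP) lies midway between the tips of the shut fingers; the grasp point (between the pads) lies r.hold_point_z behind it (r.hold_point_z is the distance from the TCP to the grasp point, in m); z points along the fingers, y is the line along which they close (so a half turn about z gives the same grasp; the last joint's range is limited). The gripper opens to 85 mm and grips with 20 to 120 N. Pads are 22 mm wide; open, the fingers measure 114 mm over their backs; the gripper's body (76 mm by 85 mm) begins 54 mm behind the grasp point. The pads swing forward as they close: fully open they stand 13 mm farther back than shut.
Start: joints at [-1.337, 0.615, -0.013, 1.423, 0.008, 1.103, -0.04], TCP at [0.168, 0.628, 0.231] pointing down, gripper open.
Joint ranges: [-3.12, 3.12], [-0.3, 2.06], [-1.34, 1.32], [0.26, 2.42], [-1.36, 4.5], [0.01, 1.98], [-2.84, 2.84]. Speed limits (rad/s): [2.79, 2.79, 3.14, 3.14, 3.14, 3.14, 3.14].

INTERFACE

Orientations are given as a unit quaternion [w, x, y, z].
In Python, from rig import r gives the robot as it stands.
- The arm moves only by the tool drive_tool, never from a script. Its argument "increments" is a list of rows, each a list of 2 entries, a list of its own where there are three numbers: the shift along the world's x, y, z in m, then the turn about the world's z in rad. A call has 1 to 8 rows; each row is the pose to reach, as a shift and turn from the pose commanded when the call began; what a row does not reach only later rows make up. A row lasts 1/12 s, in which the tool goes at most 41.7 mm and 7.16 degrees, less where a joint would pass 70% of its speed; a pose out of reach is approached as far as the arm can. A call with a gripper value outside its range is refused whole. "gripper" is the finger opening in m, from 0 to 0.0854, set as the call begins (left out, the last holds). The fingers move at their own pace and stop on an object; the grip force is fixed at half the most. Time passes only in rows, so rows that repeat a pose let the fingers close. It gives the time, the measured TCP pose, the force, the opening and the grip force at its end, in the units of the state.
- r.observe(): the state, without advancing time (a new reading comes with each control period).
- r.get_image(name): name is "scene" or "top"; returns a dict with "pixels" (384x512x3 uint8, blue, green, red), "fx", "fy", "cx", "cy" (pixels), "k1" (the pictures are not rectified: a ray, as slopes to the right and down, at radius r is drawn at 1 + k1 r^2 times it, then the intrinsics apply), "eye" and "rotation" of the camera in the world. Camera axes: x right, y down, z forward; pixel columns grow to the right and rows downward; lengths in m; the calibration is good to about 2 mm. A picture is of the moment at which its call begins. There is no depth.
- r.job_done(): hands the job in; it is judged then, once.
Trained networks look in the newest picture that a camera, given by its name, has taken for a name from the list of things; names that differ only in an ending like _2 or _b are one class to them, and where a whole thing is asked for, a point or a joint stands for the part that bears it (a point fixed in the world has none). Each returns a list of dicts, best first, with "p" (0 to 1); they miss things now and then, are a little off and sometimes report something else, mostly with a low value. They report only what shows in the picture. A call takes as long as a camera call. They do not tell look-alikes from the thing itself.
- r.cut_out(camera, name): "mask" (384x512 bool, what is visible of it) and "point" ([column, row] in pixels, amid what is visible of it).
The state is a dict: "clock": time; "joints": joint angles; "joint_velocities": joint speeds; "effort": joint torques, N m; "tcp_pos": TCP position; "eef_rot": TCP orientation; "force": force on the tool from outside, world axes, zero at the start; "moment": the same for the moment, N m; "grip_width": finger opening in m; "grasp_force": force on a finger pad.
Only numpy, scipy, OpenCV 4.12 (cv2) and the standard library are available. Lean on these libraries where they do the work, as an engineer would, in place of code of your own. Each camera call takes 0.05 s, during which the arm holds its last target. There are 200 camera calls.

## Working session

There is one attempt and no reset: what is moved stays moved. The work goes in short steps, Python scripts to look and compute and a tool call to move; the robot and the scene stay as the last step left them, time stands still between calls to the robot, and variables do not carry over. Pictures are saved under pics/ and viewed, at most 10 in all, crops included, and the job is handed in when it is done.

Besides the shell and the picture viewer there is one more tool, called after "Call:" as a command line: name --argument value ..., lists and objects as JSON in quotes. drive_tool: Moves the arm, as the interface text tells. Its arguments: {"type":"object","properties":{"increments":{"type":"array","items":{"type":"array"}},"gripper":{"type":"number"}},"required":["increments"]}

```bash
ls; mkdir -p pics; cat > h.py <<'E'
import numpy as np, cv2
from rig import r
def ray(im,uv):
    K=np.array([[im["fx"],0,im["cx"]],[0,im["fy"],im["cy"]],[0,0,1]])
    p=cv2.undistortPoints(np.array([[uv]],float),K,np.array([im["k1"],0,0,0,0.]))[0,0]
    d=np.array(im["rotation"])@np.array([p[0],p[1],1.]); return np.array(im["eye"]),d/np.linalg.norm(d)
def atz(im,uv,z):
    e,d=ray(im,uv); return e+d*(z-e[2])/d[2]
def proj(im,P):
    R=np.array(im["rotation"]); c=R.T@(np.asarray(P,float)-np.array(im["eye"])); x,y=c[0]/c[2],c[1]/c[2]
    s=1+im["k1"]*(x*x+y*y); return np.array([im["fx"]*x*s+im["cx"],im["fy"]*y*s+im["cy"]])
def tri(a,ua,b,ub):
    e1,d1=ray(a,ua);e2,d2=ray(b,ub)
    t=np.linalg.lstsq(np.c_[d1,-d2],e2-e1,rcond=None)[0]
    p,q=e1+t[0]*d1,e2+t[1]*d2; return (p+q)/2,np.linalg.norm(p-q)
E
cat > a.py <<'E'
from h import *
ims={}
for c in ("scene","top"):
    im=r.get_image(c); ims[c]=im; cv2.imwrite(f"pics/{c}0.png",im["pixels"])
    print(c,np.round(im["eye"],3),np.round(np.array(im["rotation"])[:,2],2),im["fx"],im["k1"])
    for n in ("mirror","camera","mark","glass","grip","paste_c","brush_c","tweezers_c","tray","stand"):
        for d in r.cut_out(c,n)[:3]: print(n,round(d["p"],2),np.round(d["point"],1),d["mask"].sum())
o=r.observe();print({k:np.round(v,3) for k,v in o.items()},r.hold_point_z)
E
python3 a.py
```

```text
picsTraceback (most recent call last):
  File "a.py", line 5, in <module>
    print(c,np.round(im["eye"],3),np.round(np.array(im["rotation"])[:,2],2),im["fx"],im["k1"])
                                           ~~~~~~~~~~~~~~~~~~~~~~~~^^^^^
IndexError: too many indices for array: array is 1-dimensional, but 2 were indexed
```

Rotation is a quaternion.

```bash
sed -i 's/np.array(im\["rotation"\])/RR(im)/' h.py a.py; cat >> h.py <<'E'
from scipy.spatial.transform import Rotation as Ro
def RR(im):
    q=im["rotation"]; return Ro.from_quat([q[1],q[2],q[3],q[0]]).as_matrix()
E
python3 a.py
```

```text
scene [-0.112 -0.676  0.766] [ 0.56  0.62 -0.55] 434.90348816175145 -0.1576808036017124
mirror 0.68 [305.8 280.9] 342
mirror 0.61 [224. 202.] 405
camera 0.73 [382.7 195.2] 408
camera 0.46 [223.7 202.5] 379
camera 0.21 [195.  203.9] 21
mark 0.7 [378.5 189.3] 2138
mark 0.67 [380.3 208.9] 3427
mark 0.44 [219.2 203.5] 396
glass 0.83 [312.4 287.1] 274
glass 0.8 [226.  204.2] 453
glass 0.34 [186.3 207.8] 63
grip 0.91 [309.2 284.1] 272
grip 0.78 [223.3 203.9] 439
paste_c 0.72 [234.4 271.2] 203
brush_c 0.51 [190.4 207.5] 67
tweezers_c 0.48 [227.8 219.5] 141
tray 0.84 [224. 210.] 3719
stand 0.77 [384.  215.7] 3500
top [0.387 0.005 1.087] [ 0.15 -0.01 -0.99] 377.76991277078224 -0.06570024020685326
mirror 0.96 [202.9 170.4] 600
mirror 0.79 [317.1 208.2] 264
camera 0.67 [392.4 148.5] 378
mark 0.77 [350.5 135.5] 2100
glass 0.82 [309.7 205.4] 146
glass 0.78 [205.1 168.8] 575
grip 0.94 [200.7 170.7] 581
grip 0.66 [394.1 147.7] 336
grip 0.48 [307.1 205.3] 196
paste_c 0.58 [284.5 242. ] 121
brush_c 0.47 [179.  213.7] 85
tray 0.65 [208.1 193.6] 6466
stand 0.88 [354.8 132.1] 3070
{'clock': np.float64(1.15), 'joints': array([-1.337,  0.615, -0.013,  1.423,  0.008,  1.103, -0.04 ]), 'joint_velocities': array([ 0.001, -0.   , -0.   ,  0.001,  0.002, -0.   , -0.001]), 'effort': array([ 0.0000e+00, -4.6913e+01,  2.5900e-01, -1.7135e+01,  1.0000e-02,
        2.0000e-03,  0.0000e+00]), 'tcp_pos': array([0.168, 0.628, 0.231]), 'eef_rot': array([-0.   ,  0.13 ,  0.992,  0.   ]), 'force': array([ 0.202, -0.047, -0.262]), 'moment': array([-0.015,  0.032,  0.016]), 'grasp_force': np.float64(0.0), 'grip_width': np.float64(0.085)} 0.0187
```

View pics/scene0.png

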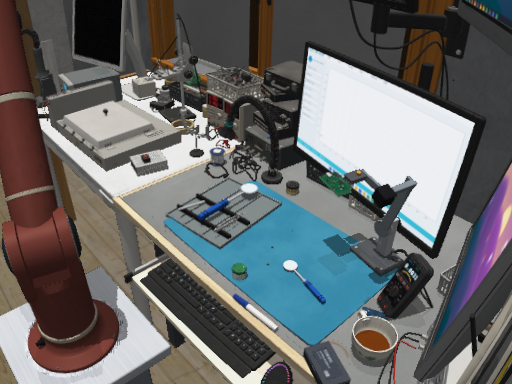

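View pics/top0.png

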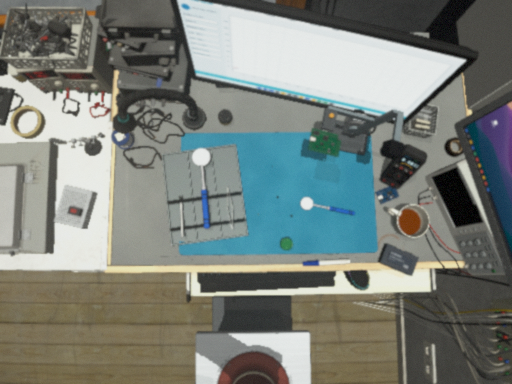

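Candidates for the mirror: the one in the tray's middle lane (top 203,170; scene 224,202), and one lying on the mat (top 317,207; scene 306,281). The tray one fits: it is larger and lies in a lane. I'll confirm this in a crop and look at the stand as well.

```bash
python3 - <<'E'
from h import *
t=cv2.imread("pics/top0.png");s=cv2.imread("pics/scene0.png")
f=lambda i,x,y,w,h,k:cv2.resize(i[y:y+h,x:x+w],None,fx=k,fy=k,interpolation=cv2.INTER_CUBIC)
a=f(t,155,135,100,120,4); b=f(s,310,150,100,120,4)
cv2.imwrite("pics/c1.png",np.hstack([a,b]))
b=f(t,290,95,120,100,5);cv2.imwrite("pics/c2.png",b)
E
```

```text
(no output)
```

View pics/c1.png

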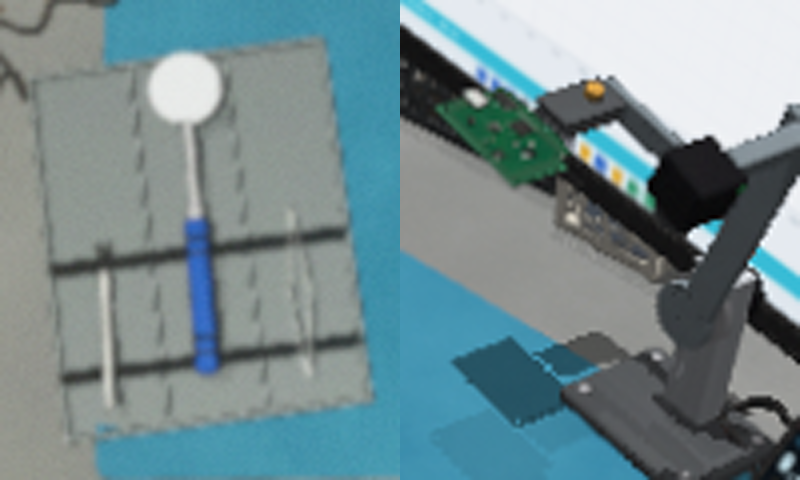

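View pics/c2.png

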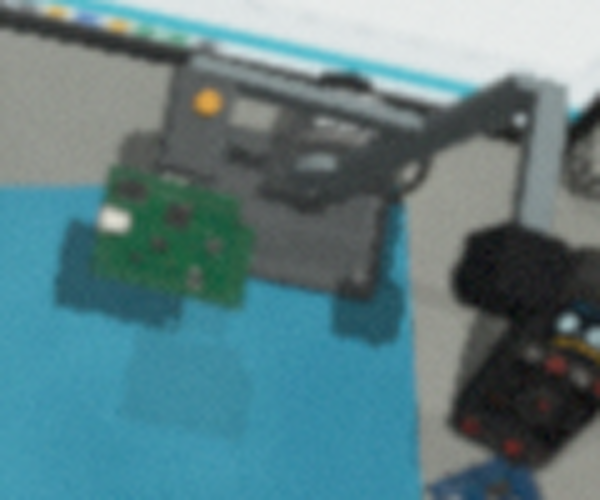

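The crop confirms it: the large mirror lies in the middle lane (white disc at top 201,157, blue handle at about 205,210), with the brush to its left and the tweezers to its right. The head leans strongly: camera cube at top (393,149) and scene (385,196); board at top (325,142) and scene (336,185). I'll measure these now.

```bash
cat > m.py <<'E'
from h import *
from scipy.optimize import least_squares
t=r.get_image("top");s=r.get_image("scene")
def comp(im,f,box):
    x,y,w,h=box; m=np.zeros(im["pixels"].shape[:2],bool)
    m[y:y+h,x:x+w]=f(im["pixels"].astype(int))[y:y+h,x:x+w]
    n,l,st,c=cv2.connectedComponentsWithStats(m.astype(np.uint8)); k=1+np.argmax(st[1:,4]); return l==k,c[k],st[k,4]
gr=lambda p:(p[...,1]>p[...,2]+25)&(p[...,1]>p[...,0]+15)
bk=lambda p:p.max(-1)<48
B=[comp(t,gr,(295,115,60,50)),comp(s,gr,(310,160,50,45))]
C=[comp(t,bk,(376,135,34,28)),comp(s,bk,(370,180,30,30))]
for n,X in(("board",B),("cam",C)):
    print(n,[(np.round(x[1],1),x[2]) for x in X]);p,g=tri(t,X[0][1],s,X[1][1]);print(np.round(p,4),round(g,4))
for x in B: print(cv2.minAreaRect(np.argwhere(x[0])[:,::-1].astype(np.float32)))
# mirror
bl=lambda p:(p[...,0]>p[...,2]+70)&(p[...,0]>p[...,1]+50)
wh=lambda p:p.min(-1)>185
H=[comp(t,bl,(190,180,40,55)),comp(s,bl,(190,185,50,40))]
D=[comp(t,wh,(185,140,35,35)),comp(s,wh,(235,178,25,22))]
for n,X,z in(("handle",H,.03),("disc",D,.032)):
    print(n,[(np.round(x[1],1),x[2]) for x in X]);p,g=tri(t,X[0][1],s,X[1][1]);print(np.round(p,4),round(g,4),np.round(atz(t,X[0][1],z),4),np.round(atz(s,X[1][1],z),4))
E
python3 m.py
```

```text
board [(array([325.3, 142.6]), np.int32(505)), (array([336.5, 184.4]), np.int32(368))]
[ 0.6325 -0.1797  0.2068] 0.0016
cam [(array([394.4, 151. ]), np.int32(427)), (array([382.3, 197.1]), np.int32(442))]
[ 0.5953 -0.3242  0.2624] 0.0048
((324.6470947265625, 141.91177368164062), (30.802024841308594, 20.858062744140625), 14.03624439239502)
((336.0000305175781, 182.50001525878906), (33.23401641845703, 16.26345443725586), 45.0)
handle [(array([204.9, 208.4]), np.int32(183)), (array([212.7, 207.6]), np.int32(129))]
[0.4935 0.1289 0.036 ] 0.0016 [0.4947 0.1291 0.03  ] [0.4978 0.136  0.03  ]
disc [(array([200.6, 156.7]), np.int32(243)), (array([248.8, 187.7]), np.int32(112))]
[0.6432 0.1422 0.0326] 0.0003 [0.6432 0.1423 0.032 ] [0.6439 0.1427 0.032 ]
```

```bash
cat > fit.py <<'E'
from h import *
from scipy.optimize import least_squares
t=r.get_image("top");s=r.get_image("scene")
obs=[(t,(325.3,142.6),'b'),(s,(336.3,184),'b'),(t,(392.5,148.8),'c'),(s,(384,195.6),'c'),(t,(365,154.4),'k1'),(s,(350.75,247.5),'k2')]
def pts(q):
    fx,fy,psi,phi=q; X=np.array([np.cos(psi),np.sin(psi),0]);Y=np.array([-X[1],X[0],0]);Z=np.array([0,0,1.]);F=np.array([fx,fy,.1])
    uc=np.cos(phi)*Z-np.sin(phi)*Y; ub=np.cos(phi-np.pi/3)*Z-np.sin(phi-np.pi/3)*Y
    return dict(F=F,b=F+ub*.1415,c=F+uc*.160,k1=F+.05*X-.06*Y-.088*Z,k2=F+.05*X+.06*Y-.088*Z,X=X,Y=Y,uc=uc,ub=ub)
res=lambda q:np.concatenate([proj(i,pts(q)[k])-u for i,u,k in obs])
for sel in (12,8):
    f=least_squares(lambda q:res(q)[:sel],[.6,-.26,-.25,.3],loss="soft_l1");q=f.x
    print(np.round(q[:2],4),np.round(np.degrees(q[2:]),2),"tilt",round(30-np.degrees(q[3]),2));print(np.round(res(q),1))
    if sel==12: p=pts(q); print({k:np.round(v,3) for k,v in p.items()}); np.save("fit.npy",q)
for im,n in((t,"top"),(s,"scene")):
    I=cv2.resize(im["pixels"],None,fx=4,fy=4,interpolation=cv2.INTER_CUBIC)
    def L(c,col):
        a=np.round(4*np.array([proj(im,x) for x in c])).astype(int); cv2.polylines(I,[a],True,col,1)
    X,Y,uc,ub,F=[p[k] for k in("X","Y","uc","ub","F")]; Z=np.array([0,0,1.])
    vc=np.cross(uc,X);vb=np.cross(ub,X)
    for d in(.142,.178): L([F+uc*d+.018*(i*X+j*vc) for i,j in((1,1),(1,-1),(-1,-1),(-1,1))],(0,255,255))
    for a,b in((.0275,.0395),(.0395,.0275)): L([F+ub*.1415+a*i*X+b*j*vb for i,j in((1,1),(1,-1),(-1,-1),(-1,1))],(0,0,255))
    L([F-.088*Z+a*X+b*Y for a,b in((.05,-.06),(.05,.06),(.14,.06),(.14,-.06))],(255,0,255))
    c=4*proj(im,F+.06*Z).astype(int); cv2.imwrite(f"pics/o_{n}.png",I[max(0,c[1]-240):c[1]+200,c[0]-200:c[0]+200])
a,b=cv2.imread("pics/o_top.png"),cv2.imread("pics/o_scene.png");cv2.imwrite("pics/o.png",np.hstack([a,b]))
E
python3 fit.py
```

```text
[ 0.6149 -0.2722] [-11.15  18.38] tilt 11.62
[-0.3  0.1  0.7  0.7 -2.  -0.   0.   3.   0.9 -0.4 -0.5 -0.5]
{'F': array([ 0.615, -0.272,  0.1  ]), 'b': array([ 0.633, -0.18 ,  0.206]), 'c': array([ 0.605, -0.322,  0.252]), 'k1': array([ 0.652, -0.341,  0.012]), 'k2': array([ 0.676, -0.223,  0.012]), 'X': array([ 0.981, -0.193,  0.   ]), 'Y': array([0.193, 0.981, 0.   ]), 'uc': array([-0.061, -0.309,  0.949]), 'ub': array([0.128, 0.652, 0.748])}
[ 0.6152 -0.2718] [-10.76  18.56] tilt 11.44
[-0.3  0.2  0.5  0.6 -2.  -0.3  0.2  3.   0.7 -0.7 -0.7 -0.6]
```

View pics/o.png

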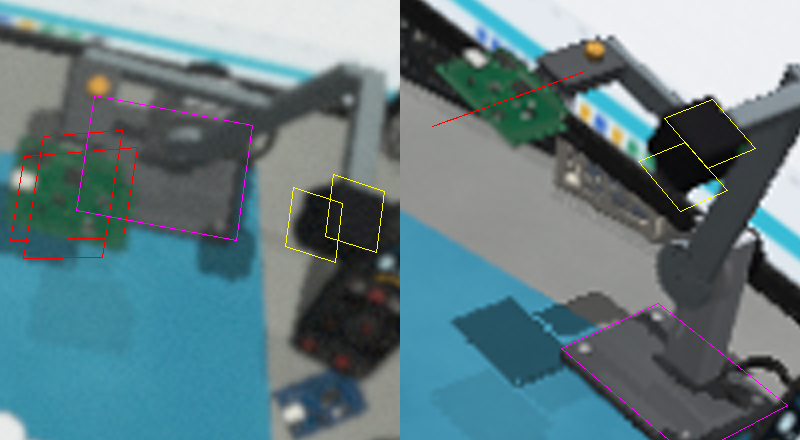

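```bash
python3 - <<'E'
import re
src=open('fit.py').read().split("for im,n in")[0]
src=src.replace("fx,fy,psi,phi=q;","fx,fy,psi,phi,d=q;").replace("uc*.160","uc*d").replace(",.3],",",.3,.16],").replace("np.degrees(q[2:])","np.degrees(q[2:4]),q[4]").replace("(12,8)","(12,)")
src=src.replace("for sel in","obs+=[(s,(640/4+s0-100 if 0 else 374.9,225.8),'k3')] if 0 else []\nfor sel in")
exec(src)
f0=f.x
for k in range(6):  # leave one obs out
    w=np.ones(12);w[2*k:2*k+2]=0
    q=least_squares(lambda q:res(q)*w,f0).x;print(k,np.round(q[:2],4),np.round(np.degrees(q[2:4]),1),round(q[4],3))
E
```

```text
Traceback (most recent call last):
TypeError: 'numpy.float64' object cannot be interpreted as an integer

During handling of the above exception, another exception occurred:

Traceback (most recent call last):
TypeError: 'numpy.float64' object cannot be interpreted as an integer
```

```bash
cat > fit2.py <<'E'
src=open('fit.py').read().split("for sel in")[0]
src=src.replace("fx,fy,psi,phi=q;","fx,fy,psi,phi,d=q;").replace("uc*.160","uc*d")
exec(src)
f0=least_squares(res,[.6,-.26,-.2,.3,.165]).x; np.save("fit.npy",f0); print(np.round(f0[:2],4),np.round(np.degrees(f0[2:4]),2),f0[4],np.round(res(f0),1))
for k in range(6):  # leave one obs out
    w=np.ones(12);w[2*k:2*k+2]=0
    q=least_squares(lambda q:res(q)*w,f0).x;print(k,np.round(q[:2],4),np.round(np.degrees(q[2:4]),1),round(q[4],3))
E
python3 fit2.py
```

```text
[ 0.6138 -0.2706] [-12.23  18.32] 0.16938989570233853 [-0.8 -0.2  0.4  0.4 -0.1  0.1  0.5  0.2  0.7  0.4 -0.7 -0.5]
0 [ 0.614 -0.27 ] [-12.5  18.3] 0.17
1 [ 0.6138 -0.2712] [-12.3  18.2] 0.169
2 [ 0.6138 -0.2706] [-12.2  18.3] 0.169
3 [ 0.6141 -0.2708] [-11.8  18.8] 0.168
4 [ 0.6131 -0.2717] [-12.6  17.9] 0.17
5 [ 0.6138 -0.2693] [-12.   18.8] 0.17
```

The fit is consistent: focus at (0.614, -0.271, 0.100), stand yaw -12.2°, lean 18.3°. The glass normal must therefore tilt 11.7° toward the board. The tool only turns about z, so I'll do it this way:
1. Bring the handle in from the left, with the head pitched up 11.7°.
2. Grip near the tail (s = -38 mm).
3. Get the pitch by pressing the handle onto a tray bar so it pivots in the pads.

Call:
drive_tool --increments '[[[0.288,-0.502,-0.1],0.349],[[0.288,-0.502,-0.1],0.349],[[0.288,-0.502,-0.1],0.349],[[0.288,-0.502,-0.1],0.349],[[0.288,-0.502,-0.1],0.349],[[0.288,-0.502,-0.1],0.349],[[0.288,-0.502,-0.1],0.349],[[0.288,-0.502,-0.1],0.349]]' --gripper 0.05

```text
clock: 2.22
tcp_pos: [0.3319, 0.3415, 0.1747]
eef_rot: [0.0, -0.044, 0.999, 0.0]
force: [0.5, -0.2, 0.8]
grip_width: 0.05
grasp_force: 0.0
```

Call:
drive_tool --increments '[[[0.124,-0.216,-0.055],0],[[0.124,-0.216,-0.055],0],[[0.124,-0.216,-0.055],0],[[0.124,-0.216,-0.055],0],[[0.124,-0.216,-0.055],0],[[0.124,-0.216,-0.055],0],[[0.124,-0.216,-0.055],0],[[0.124,-0.216,-0.055],0]]'

```text
clock: 2.88
tcp_pos: [0.4565, 0.1233, 0.1191]
eef_rot: [0.0, -0.04, 0.999, -0.001]
force: [-0.6, 1.2, 0.7]
grip_width: 0.05
grasp_force: 0.0
```

```bash
python3 - <<'E'
from h import *
print(r.observe()["tcp_pos"],r.observe()["joints"].round(2) if hasattr(r.observe()["joints"],'round') else r.observe()["joints"])
im=r.get_image("top");cv2.imwrite("pics/g1.png",cv2.resize(im["pixels"][135:265,150:280],None,fx=4,fy=4))
E
```

```text
[0.45651502 0.12332501 0.11909957] [-0.25  0.51 -0.09  2.05  0.08  0.59  1.25]
```

View pics/g1.png

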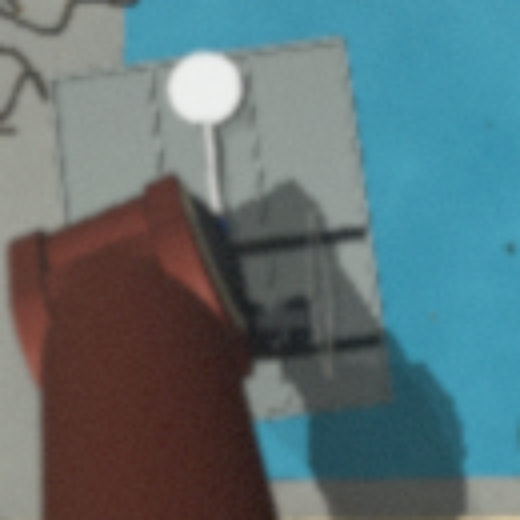

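The top view is blocked by the arm, but the head (at 205,88 in the crop) is unmoved and the fingers sit over the handle line. I'll descend to just above the bar and close.

Call:
drive_tool --increments '[[[0,0.002,-0.03],0],[[0,0.002,-0.06],0],[[0,0.002,-0.08],0],[[0,0.002,-0.09],0],[[0,0.002,-0.097],0],[[0,0.002,-0.097],0],[[0,0.002,-0.097],0]]'

```text
clock: 3.52
tcp_pos: [0.4553, 0.1301, 0.0232]
eef_rot: [0.001, -0.045, 0.999, 0.0]
force: [-0.4, 0.7, 0.3]
grip_width: 0.0501
grasp_force: 0.0
```

Call:
drive_tool --increments '[[[0,0,0],0],[[0,0,0],0],[[0,0,0],0],[[0,0,0],0],[[0,0,0],0],[[0,0,0],0],[[0,0,0],0],[[0,0,0],0]]' --gripper 0.0

```text
clock: 4.18
tcp_pos: [0.4558, 0.1291, 0.0237]
eef_rot: [0.001, -0.044, 0.999, 0.0]
force: [-0.0, -1.3, 5.8]
grip_width: 0.0142
grasp_force: 59.5
```

Call:
drive_tool --increments '[[[0,0,0.02],0],[[0,0,0.04],0],[[0,0,0.06],0],[[0,0,0.06],0],[[0,0,0.06],0]]'

```text
clock: 4.6
tcp_pos: [0.4557, 0.1291, 0.0836]
eef_rot: [0.001, -0.044, 0.999, 0.0]
force: [0.3, 0.6, -1.7]
grip_width: 0.0145
grasp_force: 58.8
```

```bash
python3 - <<'E'
from h import *
im=r.get_image("scene");t=r.get_image("top");f=lambda i,x,y:cv2.resize(i["pixels"][y:y+110,x:x+100],None,fx=4,fy=4,interpolation=cv2.INTER_CUBIC)
cv2.imwrite("pics/g2.png",np.hstack([f(im,170,130),f(t,150,135)]))
o=r.observe();print(o["moment"],o["force"],o["tcp_pos"])
E
```

```text
[ 0.0257535   0.11060412 -0.00357487] [ 0.55505586 -0.78249944 -0.78140739] [0.45442718 0.12881013 0.08210138]
```

View pics/g2.png

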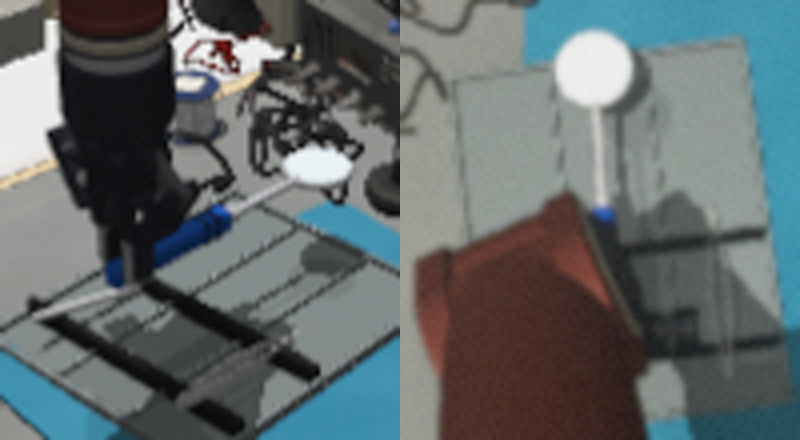

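Lifted cleanly: tail grip, handle level, both bystanders still in their lanes. Next I'll shift 28 mm forward so the front bar lies under s≈+11 mm, then press down to pivot.

Call:
drive_tool --increments '[[[0.014,0.001,0],0],[[0.028,0.0025,-0.02],0],[[0.028,0.0025,-0.04],0],[[0.028,0.0025,-0.053],0],[[0.028,0.0025,-0.058],0],[[0.028,0.0025,-0.061],0],[[0.028,0.0025,-0.064],0],[[0.028,0.0025,-0.064],0]]'

```text
clock: 5.37
tcp_pos: [0.4802, 0.1304, 0.0184]
eef_rot: [-0.003, -0.044, 0.999, -0.001]
force: [-5.8, -1.7, 9.1]
grip_width: 0.0143
grasp_force: 61.3
```

Call:
drive_tool --increments '[[[0,0,-0.002],0],[[0,0,-0.004],0],[[0,0,-0.006],0],[[0,0,-0.007],0],[[0,0,-0.007],0],[[0,0,-0.007],0]]'

```text
clock: 5.87
tcp_pos: [0.4787, 0.1302, 0.0118]
eef_rot: [-0.004, -0.044, 0.999, -0.001]
force: [-7.1, -2.4, 12.0]
grip_width: 0.0144
grasp_force: 63.3
```

```bash
cat > d.py <<'E'
from h import *
def disc(im,P0,rad):
    # bright disc near predicted pixel
    u=proj(im,P0); p=im["pixels"].astype(int); yy,xx=np.mgrid[:384,:512]
    m=(p.min(-1)>175)&((xx-u[0])**2+(yy-u[1])**2<rad**2)
    m=cv2.morphologyEx(m.astype(np.uint8),cv2.MORPH_OPEN,np.ones((5,5),np.uint8))
    n,l,st,c=cv2.connectedComponentsWithStats(m)
    if n<2: return None
    k=1+np.argmax(st[1:,4])
    e=cv2.fitEllipse(max(cv2.findContours((l==k).astype(np.uint8),cv2.RETR_EXTERNAL,cv2.CHAIN_APPROX_NONE)[0],key=len)); return np.array(e[0]),st[k,4],np.round(e[1],1)
def pose(P0,rad=28):
    t=r.get_image("top");s=r.get_image("scene");a=disc(t,P0,rad);b=disc(s,P0,rad);print(a,b)
    if a is None or b is None: return
    p,g=tri(t,a[0],s,b[0]);o=r.observe();T=o["tcp_pos"];v=p-T
    print("glass",p.round(4),"gap",round(g,4),"tcp",T.round(4),"horiz",round(np.hypot(v[0],v[1]),4),"dz",round(v[2],4),"head",round(np.degrees(np.arctan2(v[1],v[0])),2)); return p,T
E
python3 - <<'E'
from d import *
o=r.observe();print(o["tcp_pos"],o["force"],o["moment"]); T=o["tcp_pos"]
pose(T+np.array([.187,.016,.03]))
E
```

```text
[0.4787332  0.13022363 0.01184608] [-7.06400485 -2.41217599 12.0154761 ] [-0.36179946  1.07475501 -0.11003003]
(array([197.84402466, 147.07545471]), np.int32(283), array([18. , 18.2])) (array([252.83430481, 175.90632629]), np.int32(141), array([10.3, 15.2]))
glass [0.6627 0.1459 0.0655] gap 0.0002 tcp [0.4787 0.1302 0.0118] horiz 0.1847 dz 0.0536 head 4.87
```

Call:
drive_tool --increments '[[[0,0,0.03],0],[[0,0,0.06],0],[[0,0,0.08],0],[[0,0,0.08],0],[[0,0,0.08],0],[[0,0,0.08],0]]'

```text
clock: 6.47
tcp_pos: [0.482, 0.1312, 0.0906]
eef_rot: [-0.001, -0.044, 0.999, -0.0]
force: [-0.6, 0.4, -1.3]
grip_width: 0.0143
grasp_force: 61.4
```

```bash
python3 - <<'E'
from d import *
T=r.observe()["tcp_pos"]
pose(T+np.array([.184,.016,.05]));pose(T+np.array([.184,.016,.05]))
E
```

```text
(array([193.45341492, 137.72688293]), np.int32(320), array([18.8, 19.8])) (array([253.94543457, 153.73522949]), np.int32(130), array([ 9.2, 15.7]))
glass [0.6673 0.1475 0.1405] gap 0.0005 tcp [0.4818 0.1312 0.0901] horiz 0.1862 dz 0.0503 head 5.02
(array([193.44082642, 138.05690002]), np.int32(323), array([19.3, 19.6])) (array([253.983078  , 153.77172852]), np.int32(131), array([ 9.4, 15.6]))
glass [0.6667 0.1473 0.1406] gap 0.0002 tcp [0.4821 0.1313 0.0903] horiz 0.1852 dz 0.0503 head 4.93
```

The mirror now pitches about 12.7° head-up; 11.7° was wanted. 1° off moves the mark only about 2.4 mm on the glass, and I'll compensate with a 1 mm shift. Next I'll turn the mirror to the approach heading.

Call:
drive_tool --increments '[[[0,0,0],-1.871],[[0,0,0],-1.871],[[0,0,0],-1.871],[[0,0,0],-1.871],[[0,0,0],-1.871],[[0,0,0],-1.871],[[0,0,0],-1.871],[[0,0,0],-1.871]]'

```text
clock: 7.33
tcp_pos: [0.4826, 0.1316, 0.0908]
eef_rot: [-0.001, 0.443, 0.897, -0.001]
force: [0.8, -0.3, -0.9]
grip_width: 0.0148
grasp_force: 61.4
```

Call:
drive_tool --increments '[[[0,0,0],-0.866],[[0,0,0],-0.866],[[0,0,0],-0.866],[[0,0,0],-0.866],[[0.03,-0.01,0],-0.866],[[0.06,-0.02,0],-0.866],[[0.09,-0.03,-0.01],-0.866],[[0.12,-0.045,-0.02],-0.866]]'

```text
clock: 8.0
tcp_pos: [0.6042, 0.0886, 0.0706]
eef_rot: [-0.001, 0.777, 0.63, 0.0]
force: [0.2, 0.9, -0.2]
grip_width: 0.0146
grasp_force: 61.4
```

Call:
drive_tool --increments '[[[0.025,-0.01,-0.01],0],[[0.05,-0.02,-0.02],0],[[0.075,-0.03,-0.02],0],[[0.083,-0.03,-0.02],0],[[0.083,-0.03,-0.02],0],[[0.083,-0.03,-0.02],0]]'

```text
clock: 8.5
tcp_pos: [0.6851, 0.0569, 0.05]
eef_rot: [-0.001, 0.776, 0.63, -0.001]
force: [-0.4, -0.5, -0.9]
grip_width: 0.0143
grasp_force: 61.4
```

```bash
python3 - <<'E'
from d import *
T=r.observe()["tcp_pos"];print(T,r.observe()["eef_rot"])
for i in range(2): pose(T+np.array([-.04,-.182,.05]),22)
im=r.get_image("scene");t=r.get_image("top");f=lambda i,x,y:cv2.resize(i["pixels"][y:y+130,x:x+130],None,fx=3,fy=3,interpolation=cv2.INTER_CUBIC)
cv2.imwrite("pics/g3.png",np.hstack([f(im,270,130),f(t,255,80)]))
E
```

```text
[0.68508024 0.05691864 0.05003222] [-0.00102216  0.77632326  0.63033338 -0.00099082]
(array([296.39245605, 148.35650635]), np.int32(256), array([16.5, 18.1])) (array([318.12493896, 207.395401  ]), np.int32(115), array([ 7.4, 17. ]))
glass [ 0.6467 -0.1236  0.1015] gap 0.0006 tcp [0.6845 0.0577 0.0507] horiz 0.1852 dz 0.0508 head -101.78
(array([296.21878052, 148.59384155]), np.int32(257), array([16.5, 18.1])) (array([317.73388672, 207.32148743]), np.int32(104), array([ 7.3, 15.7]))
glass [ 0.6459 -0.123   0.1018] gap 0.0008 tcp [0.6849 0.0577 0.0514] horiz 0.1848 dz 0.0504 head -102.2
```

View pics/g3.png

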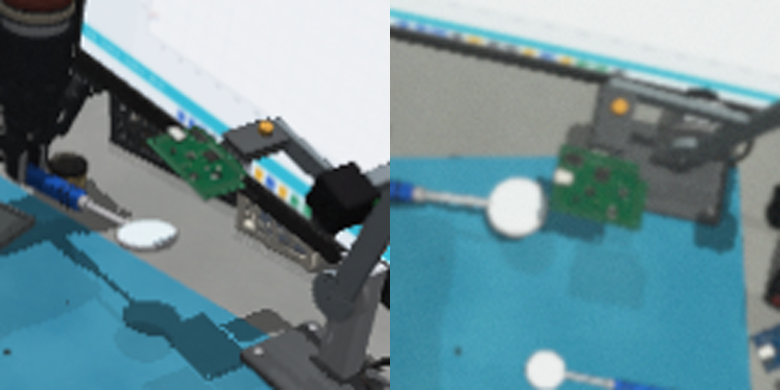

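The mirror is held as planned (glass at top 296,148) and sits left of the board with free space between. I'll move part way in and check the clearance between arm and board.

Call:
drive_tool --increments '[[[-0.005,-0.025,0],0],[[-0.011,-0.05,-0.001],0],[[-0.016,-0.075,-0.001],0],[[-0.021,-0.095,-0.0015],0],[[-0.022,-0.1,-0.0015],0],[[-0.022,-0.1,-0.0015],0],[[-0.022,-0.1,-0.0015],0]]'

```text
clock: 9.38
tcp_pos: [0.6644, -0.0415, 0.0502]
eef_rot: [-0.001, 0.776, 0.631, 0.001]
force: [0.6, 1.2, -1.5]
grip_width: 0.0143
grasp_force: 61.4
```

```bash
python3 - <<'E'
from d import *
T=r.observe()["tcp_pos"];print(T,r.observe()["force"])
im=r.get_image("scene");t=r.get_image("top");f=lambda i,x,y:cv2.resize(i["pixels"][y:y+130,x:x+130],None,fx=3,fy=3,interpolation=cv2.INTER_CUBIC)
cv2.imwrite("pics/g4.png",np.hstack([f(im,270,100),f(t,235,85)]))
E
```

```text
[ 0.66438293 -0.04149198  0.05019168] [ 0.61444354  1.18414256 -1.45998784]
```

View pics/g4.png

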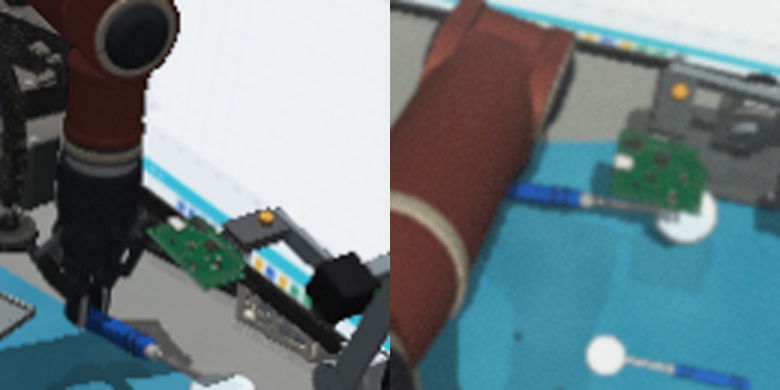

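There is roughly 20 mm of expected clearance between the gripper column and the board's left edge (about 75 px at 3x in the top crop, and 48 mm left to move). I'll finish in small steps.

Call:
drive_tool --increments '[[[-0.002,-0.008,0],0],[[-0.004,-0.016,0],0],[[-0.005,-0.024,0],0],[[-0.007,-0.032,0],0],[[-0.008,-0.037,0],0],[[-0.008,-0.037,0],0]]'

```text
clock: 9.98
tcp_pos: [0.6554, -0.0836, 0.0502]
eef_rot: [0.001, 0.777, 0.629, -0.001]
force: [-0.2, -0.0, -1.5]
grip_width: 0.0147
grasp_force: 61.4
```

Call:
drive_tool --increments '[[[-0.001,-0.004,0],0],[[-0.002,-0.008,0],0],[[-0.0027,-0.0113,0],0],[[-0.0027,-0.0113,0],0],[[-0.0027,-0.0113,0],0],[[-0.0027,-0.0113,0],0],[[-0.0027,-0.0113,0],0]]'

```text
clock: 10.57
tcp_pos: [0.6535, -0.0912, 0.05]
eef_rot: [-0.0, 0.776, 0.631, 0.0]
force: [-0.6, 0.1, -2.4]
grip_width: 0.0146
grasp_force: 61.4
```

```bash
cat > fin.py <<'E'
from d import *
q=np.load("fit.npy");F=np.array([q[0],q[1],.1])
Ts=[];
for i in range(4): 
    t=r.get_image("top");Ts.append(r.observe()["tcp_pos"])
print("tcp",np.mean(Ts,0).round(4),np.std(Ts,0).round(4),r.observe()["force"].round(1),r.observe()["eef_rot"].round(3))
s=r.get_image("scene")
print("F px",proj(t,F),proj(s,F)); b=disc(s,F,16); a=disc(t,F,16); print(a,b)
if a and b: print(tri(t,a[0],s,b[0]))
if b: print("scene at z=.1",atz(s,b[0],.1))
gr=lambda p:(p[...,1]>p[...,2]+25)&(p[...,1]>p[...,0]+15)
for im,(x,y,w,h) in((t,(295,115,60,50)),(s,(310,160,50,45))):
    m=gr(im["pixels"].astype(int))[y:y+h,x:x+w].astype(np.uint8);n,l,st,c=cv2.connectedComponentsWithStats(m);k=1+np.argmax(st[1:,4]);print("board",c[k]+[x,y],st[k,4])
f=lambda i,x,y:cv2.resize(i["pixels"][y:y+130,x:x+130],None,fx=3,fy=3,interpolation=cv2.INTER_CUBIC)
cv2.imwrite("pics/g5.png",np.hstack([f(s,290,130),f(t,270,85)]))
E
python3 fin.py
```

```text
tcp [ 0.6534 -0.0913  0.05  ] [0.     0.0001 0.    ] [-0.8 -0.4 -1.3] [-0.     0.776  0.63   0.   ]
F px [351.00662993 160.13064588] [356.10763771 240.3340376 ]
(array([352.22073364, 159.56880188]), np.int32(283), array([17.5, 18.7])) (array([357.65127563, 240.54244995]), np.int32(171), array([ 9.4, 20.3]))
(array([ 0.61521445, -0.27392564,  0.10056073]), np.float64(0.0001682821352966457))
scene at z=.1 [ 0.61591597 -0.27362443  0.1       ]
board [325.79919679 142.9939759 ] 498
board [336.59673025 184.49591281] 367
```

View pics/g5.png

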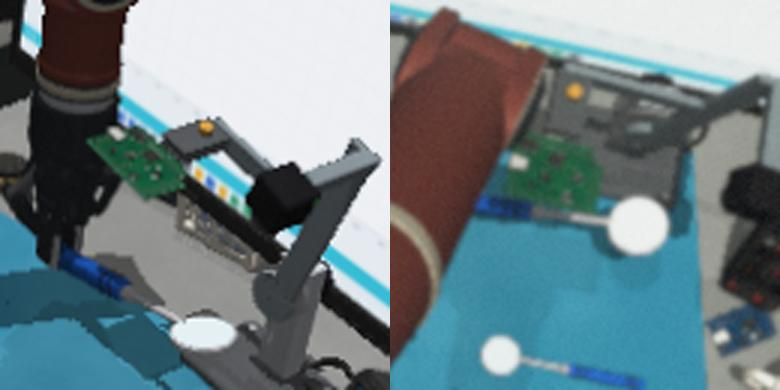

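The glass is under 3 mm from its target and the board and stand haven't moved (within 0.5 px). One small trim and a settle, then I'll hand in.

Call:
drive_tool --increments '[[[-0.0017,0.0019,0],0],[[-0.0017,0.0019,0],0],[[-0.0017,0.0019,0],0],[[-0.0017,0.0019,0],0],[[-0.0017,0.0019,0],0],[[-0.0017,0.0019,0],0],[[-0.0017,0.0019,0],0],[[-0.0017,0.0019,0],0]]'

```text
clock: 11.48
tcp_pos: [0.6516, -0.0899, 0.05]
eef_rot: [-0.0, 0.776, 0.63, -0.0]
force: [0.2, 0.2, -0.1]
grip_width: 0.0145
grasp_force: 61.4
```

```bash
python3 fin.py; python3 -c "
from rig import r
print(r.job_done())"
```

```text
tcp [ 0.6516 -0.0898  0.05  ] [0. 0. 0.] [-0.4 -0.2 -1. ] [-0.     0.776  0.63   0.   ]
F px [351.00662993 160.13064588] [356.10763771 240.3340376 ]
(array([351.78265381, 160.42932129]), np.int32(285), array([17.7, 18.7])) (array([356.4732666 , 240.49330139]), np.int32(174), array([ 9.4, 20.7]))
(array([ 0.61261905, -0.2723407 ,  0.10122519]), np.float64(4.486508025333761e-05))
scene at z=.1 [ 0.61393225 -0.2715862   0.1       ]
board [325.67272727 142.87474747] 495
board [336.55616438 184.44657534] 365
the job is handed in; nothing more can be done
None
```

I handed the job in at about 11.8 s: the gripper is holding the larger mirror still by its handle, with the glass measured about 2 mm from the camera's focus point and the normal about 1° steeper than the ideal 11.7°. The mark's position in the glass is worked out from that geometry, not seen. The stand did not move and nothing suggests the other tools or the pot did, but I did not re-check those at the end.

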